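Cull the rocking tube carrier

TASK

One of the three tube carriers on the dark flat check plate, the lime-green one, is warped and stands with one corner raised. Press that raised corner down until it meets the plate, to confirm that the carrier rocks, and let go; then lift the carrier by its handle and set it down, not dropped, on its feet inside the red reject tray. Leave the blue and white carriers where they are.

Things in the scene. Friction and masses are not known exactly. Their poses are not given: they have to be found in the camera images.
- lime: Warped lime-green carrier, 120 x 84 mm plate 6 mm thick on 4 feet, 160-260 g; handle in its middle 40 mm along x, 14 mm thick along y, top 62 mm above the feet. Origin: under its middle, on the surface; z up at rest. A steel pin at the -x,-y corner weighs it down, so the +x,+y corner is up, its foot 12 mm off the surface; it leans 6 degrees. A light push there rocks it down; freed, it rocks back.
- lime_grip (a point): Point to grip the lime carrier: middle of its handle, 19 mm below the handle's top and about 46 mm above the surface the carrier stands on; close the fingers along the carrier's y (14 mm). The plate's top lies about 29 mm below it. Same axes as the carrier.
- lime_corner (a point): Point to press on the lime carrier: on the plate's top at the raised (+x, +y) corner, 12 mm in from both edges and 57 mm out from the carrier's middle; keep the gripper clear of the handle. At rest it stands about 24 mm above the check plate's top; pressed home about 10 mm lower. Same axes as the carrier.
- check_plate: Dark grey flat steel check plate fixed to the bench, 180 mm (its x) by 450 mm (its y); origin under its middle on the bench, its flat top 25 mm higher. The three carriers stand on it in a row along its y, 150 mm apart, in any order.
- reject_in (a point): Red open reject tray fixed to the bench, 200 x 200 mm outside, walls 5 mm thick and 35 mm high from the bench: this point is the middle of its inner floor, 190 x 190 mm, about 5 mm above the bench. The carrier fits in at any yaw.
- blue_grip (a point): Middle of the handle, 19 mm below its top, of the blue carrier: a loose flat sound one of the same shape and size, to be left alone.
- white_grip (a point): The same point of the white carrier: also sound, to be left alone.

How it is judged:
On the way, in this order (a step that is already met when the one before it is completed fails the run):
1. the raised corner of the lime carrier is pressed down to the check plate by the robot (6 mm or more lower than at rest), with the carrier standing on the plate (height (world z) of lime_corner below 0.0434 m and contact force between the fingers and lime above 0.5 N and contact force between lime and check_plate above 1 N), for 0.1 s.
2. the corner is let go and the carrier rocks back on the check plate (height (world z) of lime_corner above 0.0464 m and contact force between the fingers and lime below 0.1 N and contact force between lime and check_plate above 0.5 N), for 0.1 s.
At the end, for the whole second after the job is handed in: The lime carrier stands at rest and upright (within about 10 degrees of how it rests on a flat surface) on the floor of the red tray, its handle within 75 mm of the tray's middle, released; the blue and white carriers are within 20 mm of where they started (horizontal distance between lime_grip and reject_in below 0.075 m and z of lime_grip in the frame of reject_in below 0.054 m and angle between lime's own z axis and vertical below 0.17 rad and linear speed of lime below 0.02 m/s and distance of each of blue_grip, white_grip from where it was at the start of the episode below 0.02 m); the robot touches nothing.
It fails at once if the blue or white carrier is shifted by more than 20 mm (distance of any of blue_grip, white_grip from where it was at the start of the episode above 0.02 m).
It fails at once if the lime carrier is dropped or thrown (faster than 0.7 m/s, out of the fingers' hold: a fall of over 25 mm) (linear speed of lime above 0.7 m/s and contact force between the fingers and lime below 0.1 N).
It also fails if it takes over 51 s, if anything falls off the work surface, if the arm or the gripper's body presses on something with over 40 N, if the wrist force passes 120 N, or if a joint passes its speed limit or range.

ROBOT

A 6-joint arm with a two-finger parallel gripper is mounted at the origin on the work surface. World frame = base frame: x ahead of the robot, y to its left, z up, the work surface at z = 0. Lengths are in m, angles in rad, forces in N, time in s.
With the tool pointing down it reaches from about 0.3 to 0.875 m from the base axis. Payload 6.4 kg.
Tool frame: the origin (TCP) lies between the finger pads; the fingertips stand 22 mm ahead of it and the grasp point (between the pads) lies 3 mm ahead of it; z points along the fingers, y is the line along which they close (so a half turn about z gives the same grasp; the last joint's range is limited). The gripper opens to 85 mm and grips with 20 to 120 N. Pads are 22 mm wide; open, the fingers measure 114 mm over their backs; the gripper's body (76 mm by 85 mm) begins 54 mm behind the grasp point. The pads swing forward as they close: fully open they stand 13 mm farther back than shut.
Start: joints at [-1.423, 0.181, 1.607, -0, 1.354, -0.206], TCP at [0.199, -0.539, 0.218] pointing down, gripper open.
Joint ranges: [-2.99, 2.99], [-0.89, 2.07], [0.3, 2.58], [-1.14, 4.28], [0, 2.63], [-3.12, 3.12]. Speed limits (rad/s): [2.57, 2.57, 3.01, 3.14, 3.14, 3.14].

INTERFACE

Orientations are given as a unit quaternion [w, x, y, z].
In Python, from bench import ctrl, imaging, workorder gives the robot as it stands.
- The arm moves only by the shell command python3 -m pendant 'ROWS' [OPENING]. ROWS is JSON, a list of rows, each a list of 4 numbers: the shift along the tool's x, y, z in cm, then the turn about the tool's z in degrees. In form: [[dx, dy, dz, roll], ...]. A call has 1 to 12 rows; each row is the pose to reach, as a shift and turn from the pose commanded when the call began, along the tool's axes at that moment; what a row does not reach only later rows make up. A row lasts 1/12 s, in which the tool goes at most 41.7 mm and 7.16 degrees, less where a joint would pass 70% of its speed; a pose out of reach is approached as far as the arm can. A call with a gripper value outside its range is refused whole. OPENING is the opening, from 0 (shut) to 1 (fully open), set as the call begins (- or left out, the last holds). The fingers move at their own pace and stop on an object; the grip force is fixed at half the most. Time passes only in rows, so rows that repeat a pose let the fingers close. It gives the time, the measured TCP pose, the force, the opening and the grip force at its end, in the units of the state.
- ctrl.get_obs(): the state, without advancing time (a new reading comes with each control period).
- imaging.camera(name): name is "scene" or "top" or "wrist"; returns the picture (480x640x3 uint8, red, green, blue); there is no depth.
- imaging.camera_info(name): a dict with "K" (3x3 intrinsics, pixels), "k1" (the pictures are not rectified: a ray, as slopes to the right and down, at radius r is drawn at 1 + k1 r^2 times it, then the intrinsics apply), "T" (4x4, takes a point from camera to world coordinates); the wrist camera has in their place "tool_from_camera" (4x4, takes a point from camera to tool coordinates, whose origin is the TCP and whose axes are the flange's). Camera axes: x right, y up, looking along -z (the intrinsics and any distortion apply to the point x, -y, -z); pixel columns grow to the right and rows downward; lengths in m; the calibration is good to about 2 mm. A picture is of the moment at which its call begins: read the wrist's pose just before it. camera_info takes no time and is no camera call.
- workorder.hand_in(): hands the job in; it is judged then, once.
The state is a dict: "time_s": time; "q": joint angles; "dq": joint speeds; "joint_efforts": joint torques, N m; "eef_pos": TCP position; "eef_rot": TCP orientation; "wrist_force": force on the tool from outside, world axes, zero at the start; "torque": the same for the moment, N m; "opening": opening from 0.0 (shut) to 1.0 (fully open); "grasp_force": force on a finger pad.
Only numpy, scipy, OpenCV 4.12 (cv2) and the standard library are available. Lean on these libraries where they do the work, as an engineer would, in place of code of your own. Each camera call takes 0.05 s, during which the arm holds its last target. There are 200 camera calls.

## Working session

There is one attempt and no reset: what is moved stays moved. The work goes in short steps, Python scripts to look and compute and a shell command to move; the robot and the scene stay as the last step left them, time stands still between calls to the robot, and variables do not carry over. Pictures are saved under pics/ and viewed, at most 10 in all, crops included, and the job is handed in when it is done.

```bash
mkdir -p pics; ls; python3 - <<'E'
from bench import ctrl, imaging
import cv2
print(ctrl.get_obs())
for n in ("scene","top"):
    im=imaging.camera(n); cv2.imwrite(f"pics/{n}0.png",im[:,:,::-1]); print(n,imaging.camera_info(n))
print(imaging.camera_info("wrist"))
E
```

```text
pics
{'time_s': 0.0, 'q': array([-1.42333986e+00,  1.81512513e-01,  1.60799996e+00,  7.72530118e-06,
        1.35381585e+00, -2.06300552e-01]), 'dq': array([-0.00115323, -0.00067276,  0.00056369, -0.00184236,  0.00131488,
       -0.00079968]), 'joint_efforts': array([-6.16529087e-04, -4.44875050e+01, -3.51336944e+01, -3.83284432e-04,
        9.01744352e-03, -1.23456029e-06]), 'eef_pos': array([ 0.19912675, -0.53880944,  0.21760411]), 'eef_rot': array([-8.67345526e-04,  9.84397514e-01,  1.75956758e-01,  2.92994337e-05]), 'wrist_force': array([-0.29973266,  0.2497349 ,  0.51755531]), 'torque': array([ 0.00823415,  0.0222886 , -0.03778693]), 'grasp_force': 0.0, 'opening': 0.9999899218514265}
scene {'K': array([[518.12200835,   0.        , 320.25628017],
       [  0.        , 518.12200835, 234.57357618],
       [  0.        ,   0.        ,   1.        ]]), 'k1': -0.05191062237128737, 'T': array([[-0.15015719, -0.56264027,  0.81295064,  1.43525326],
       [ 0.98834973, -0.1060958 ,  0.109126  ,  0.14373687],
       [ 0.02485197,  0.8198656 ,  0.57201641,  0.70375812],
       [ 0.        
[... 337 characters left out ...]
-0.00143177,  0.02766474],
       [-0.00209069,  0.09017538,  0.99592371,  1.23038106],
       [ 0.        ,  0.        ,  0.        ,  1.        ]])}
{'K': array([[429.06549178,   0.        , 314.44269288],
       [  0.        , 429.06549178, 229.97791887],
       [  0.        ,   0.        ,   1.        ]]), 'k1': -0.1011998432724491, 'tool_from_camera': array([[-6.94090052e-04,  9.52689724e-01,  3.03943758e-01,
         7.76659730e-02],
       [ 9.99999626e-01,  5.04597912e-04,  7.01986933e-04,
        -3.55336360e-04],
       [ 5.15406352e-04,  3.03944132e-01, -9.52689718e-01,
        -1.55814219e-01],
       [ 0.00000000e+00,  0.00000000e+00,  0.00000000e+00,
         1.00000000e+00]])}
```

View pics/top0.png

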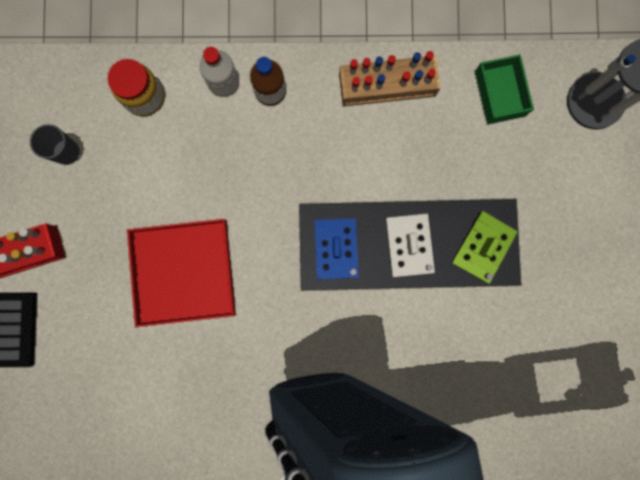

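View pics/scene0.png

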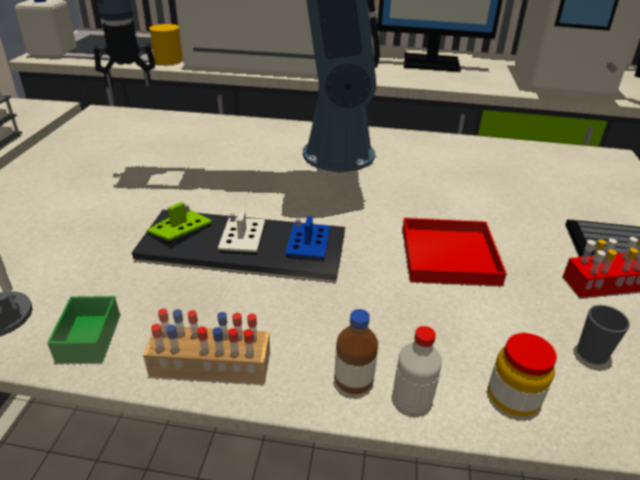

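The top view shows lime at (485,247) with its pin at (488,276), so the raised corner is the one at about (484,211). White is at (411,245), blue at (337,248) and the red tray at (182,272). I'll enlarge crops of lime and the tray to read them more closely.

```bash
cat > h.py <<'E'
import numpy as np, cv2
from bench import ctrl, imaging
from scipy.spatial.transform import Rotation as R
def tool():
    o=ctrl.get_obs(); T=np.eye(4); q=o["eef_rot"]; T[:3,:3]=R.from_quat([q[1],q[2],q[3],q[0]]).as_matrix(); T[:3,3]=o["eef_pos"]; return T
def camT(n,T=None):
    i=imaging.camera_info(n)
    return i, (i["T"] if n!="wrist" else (tool() if T is None else T)@i["tool_from_camera"])
def pix2w(n,uv,z,T=None):
    i,C=camT(n,T); uv=np.atleast_2d(np.float64(uv))
    p=cv2.undistortPoints(uv[:,None],i["K"],np.array([i["k1"],0,0,0]))[:,0]
    d=np.c_[p[:,0],-p[:,1],-np.ones(len(p))]@C[:3,:3].T; c=C[:3,3]
    return c+d*((np.asarray(z)-c[2])/d[:,2])[:,None]
def w2pix(n,P,T=None):
    i,C=camT(n,T); P=(np.atleast_2d(P)-C[:3,3])@C[:3,:3]; P=P*[1,-1,-1]
    return cv2.projectPoints(P,np.zeros(3),np.zeros(3),i["K"],np.array([i["k1"],0,0,0]))[0][:,0]
E
python3 - <<'E'
import cv2,numpy as np
im=cv2.imread("pics/top0.png")
a=cv2.resize(im[200:300,440:530],None,fx=6,fy=6,interpolation=cv2.INTER_CUBIC)
cv2.imwrite("pics/lime_c.png",a)
from h import *
print(pix2w("top",[[128,229],[226,220],[236,315],[136,326]],[.035]*4))
print(pix2w("top",[[300,204],[517,199],[521,286],[301,291]],[.025]*4))
E
```

```text
[[0.55053947 0.41619942 0.035     ]
 [0.5675926  0.21726579 0.035     ]
 [0.37494623 0.19577597 0.035     ]
 [0.35480858 0.39576991 0.035     ]]
[[ 0.60102582  0.06640797  0.025     ]
 [ 0.60781045 -0.3802625   0.025     ]
 [ 0.4292929  -0.38162721  0.025     ]
 [ 0.42208807  0.06516079  0.025     ]]
```

View pics/lime_c.png

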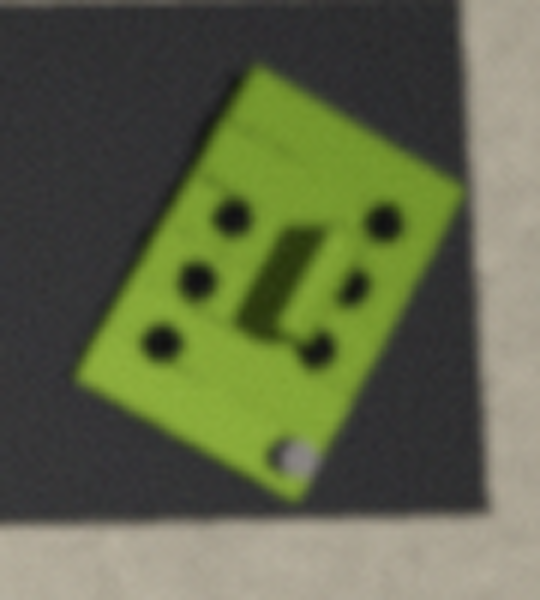

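The crop puts lime's plate corners at (255,63) top (raised), (467,187), (300,502) by the pin and (77,378). The handle top is the lighter strip near (310,285).

```bash
python3 - <<'E'
from h import *
c=np.array([[255,63],[467,187],[300,502],[77,378]])/6+[440,200]
P=pix2w("top",c-.4,[.051,.042,.034,.042]); print(P)
e=lambda a,b:np.linalg.norm(a-b)
print(e(P[0],P[1]),e(P[1],P[2]),e(P[2],P[3]),e(P[3],P[0]))
m=P.mean(0); d=(P[0]-P[3]+P[1]-P[2])[:2]; yaw=np.arctan2(d[1],d[0])
print(m,np.degrees(yaw))
Rz=R.from_euler("z",yaw).as_matrix()
# tilt so +x+y rises 6deg
ax=np.cross([0,0,1],Rz@np.array([.82,.57,0])); 
grip=m+[0,0,0]; 
up=np.array([0,0,1])*np.cos(.105)-np.sin(.105)*(Rz@np.array([.55,.83,0]))
corner=m+Rz@np.array([.048,.030,0]); corner[2]=.049
g=m+.029*up; print("grip",g,"corner",corner)
T=tool(); print(T.round(3)); print("tool yaw of y",np.degrees(np.arctan2(T[1,1],T[0,1])))
print("corner delta in tool",(T[:3,:3].T@(corner-T[:3,3])*100).round(2))
for s in "top","scene": print(w2pix(s,[corner,g]))
E
```

```text
[[ 0.58169275 -0.30086767  0.051     ]
 [ 0.54028978 -0.37300054  0.042     ]
 [ 0.43505367 -0.31584486  0.034     ]
 [ 0.47686646 -0.24050365  0.042     ]]
0.08365618513132254 0.1200225410412541 0.08653673758903996 0.12129865354346697
[ 0.50847566 -0.30755418  0.04225   ] -29.224891297951807
grip [ 0.50578509 -0.3089396   0.07109028] corner [ 0.56501291 -0.30480834  0.049     ]
[[ 0.938  0.346 -0.     0.199]
 [ 0.346 -0.938  0.002 -0.539]
 [ 0.    -0.002 -1.     0.218]
 [ 0.     0.     0.     1.   ]]
tool yaw of y -69.72780006424881
corner delta in tool [42.42 -9.25 16.9 ]
[[484.05560967 218.43976023]
 [490.27397263 246.87015308]]
[[170.22947429 234.38776718]
 [177.18001051 211.45532463]]
```

```bash
python3 -m pendant '[[4,-1,0,7],[8,-2,0,14],[12,-3,0,21],[16,-4,0,28],[20,-5,0,35],[24,-6,0,42],[28,-7,1,49.5],[32,-7.5,3,49.5],[36,-8.2,5,49.5],[39.5,-8.8,7,49.5],[42.4,-9.25,9,49.5],[42.4,-9.25,9,49.5]]' 0
python3 - <<'E'
from h import *
T=tool(); im=imaging.camera("wrist"); cv2.imwrite("pics/w1.png",im[:,:,::-1]); np.save("T1.npy",T)
corner=np.array([.5650,-.3048,.049]); print((T[:3,:3].T@(corner-T[:3,3])*100).round(2), "yaw",np.degrees(np.arctan2(T[1,1],T[0,1])))
print(w2pix("wrist",[corner,[.5817,-.3009,.051],[.5058,-.3089,.071],T[:3,3]+T[:3,2]*.022],T))
E
```

```text
time_s: 1.1
eef_pos: [0.5666, -0.3016, 0.1248]
eef_rot: [-0.001, 0.968, -0.251, -0.002]
wrist_force: [-0.1, -0.5, -0.4]
opening: -0.001
grasp_force: 0.0
[0.04 0.37 7.58] yaw -119.06974822418897
[[321.40056417 235.06631811]
 [300.80228312 214.543722  ]
 [379.22695868 331.7362008 ]
 [314.96781034 273.65376521]]
```

View pics/w1.png

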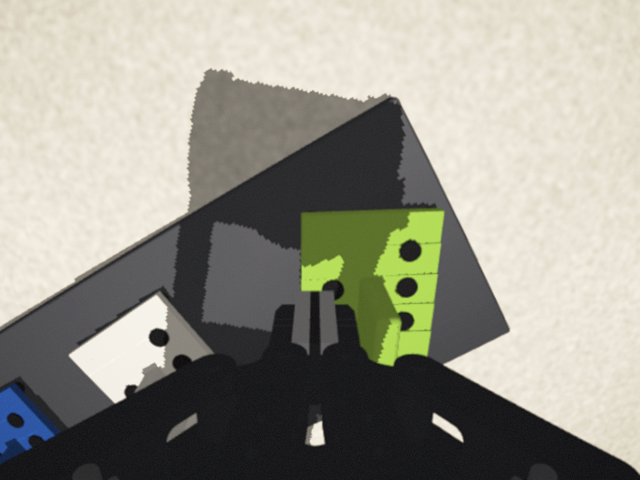

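The wrist view shows the raised corner at (301,212) against a prediction of (301,215), so the estimate holds to about 1 mm. The closed fingertips at (315,290) line up for the press, so I'm descending.

```bash
python3 -m pendant '[[0,0,1.5,0],[0,0,3,0],[0,0,4,0],[0,0,4.5,0],[0,0,4.5,0],[0,0,4.5,0]]' 0
python3 - <<'E'
from h import *
T=tool(); corner=np.array([.5650,-.3048,.049]); print((T[:3,:3].T@(corner-T[:3,3])*100).round(2),(T[:3,3]+.022*T[:3,2]).round(4))
E
```

```text
time_s: 1.65
eef_pos: [0.5648, -0.3061, 0.0837]
eef_rot: [-0.0, 0.968, -0.253, -0.0]
wrist_force: [-0.0, -0.9, 1.0]
opening: 0.004
grasp_force: 0.0
[-0.04 -0.12  3.47] [ 0.5648 -0.3061  0.0617]
```

```bash
python3 -m pendant '[[0,0,0.5,0],[0,0,1,0],[0,0,1.2,0],[0,0,1.4,0],[0,0,1.6,0],[0,0,1.8,0],[0,0,1.9,0],[0,0,2,0],[0,0,2,0],[0,0,2,0],[0,0,2,0]]' 0
```

```text
time_s: 2.57
eef_pos: [0.565, -0.3058, 0.0636]
eef_rot: [0.0, 0.968, -0.252, 0.0]
wrist_force: [0.8, 0.6, 0.0]
opening: -0.005
grasp_force: 0.0
```

```bash
python3 -m pendant '[[0,0,0.1,0],[0,0,0.2,0],[0,0,0.3,0],[0,0,0.3,0],[0,0,0.3,0]]' 0
python3 - <<'E'
from h import *
im=imaging.camera("wrist"); cv2.imwrite("pics/w2.png",im[180:340,240:480,::-1].repeat(3,0).repeat(3,1))
E
```

```text
time_s: 2.98
eef_pos: [0.5648, -0.3057, 0.0603]
eef_rot: [-0.0, 0.968, -0.252, -0.0]
wrist_force: [-0.2, -0.6, 0.6]
opening: 0.001
grasp_force: 0.0
```

View pics/w2.png

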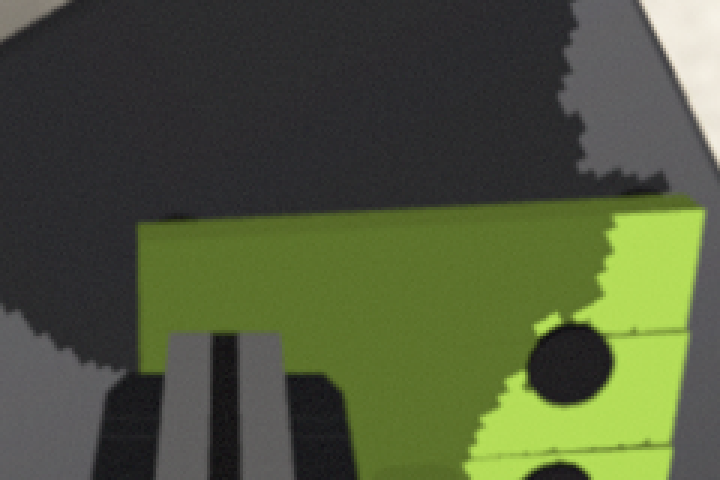

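The tips sit on the plate near its corner, which is at about (137,225) in the crop, and the raised gap has almost closed. I'll press a little more until the force shows.

```bash
python3 -m pendant '[[0,0,0.1,0],[0,0,0.2,0],[0,0,0.2,0],[0,0,0.2,0],[0,0,0.2,0]]' 0
```

```text
time_s: 3.45
eef_pos: [0.5649, -0.3057, 0.0585]
eef_rot: [-0.0, 0.968, -0.252, -0.0]
wrist_force: [0.5, 0.2, -0.1]
opening: 0.003
grasp_force: 0.0
```

```bash
python3 -m pendant '[[0,0,0.1,0],[0,0,0.2,0],[0,0,0.2,0],[0,0,0.2,0]]' 0; python3 -m pendant '[[0,0,0.1,0],[0,0,0.2,0],[0,0,0.2,0],[0,0,0.2,0]]' 0
python3 - <<'E'
from h import *
im=imaging.camera("wrist"); cv2.imwrite("pics/w3.png",im[180:340,240:480,::-1].repeat(3,0).repeat(3,1))
print(ctrl.get_obs()["wrist_force"])
E
```

```text
time_s: 3.78
eef_pos: [0.5648, -0.3057, 0.0564]
eef_rot: [-0.0, 0.968, -0.252, -0.0]
wrist_force: [0.0, 0.4, 0.1]
opening: -0.0
grasp_force: 0.0
time_s: 4.12
eef_pos: [0.5648, -0.3056, 0.0543]
eef_rot: [-0.0, 0.968, -0.252, -0.0]
wrist_force: [-0.4, 0.1, -0.3]
opening: 0.002
grasp_force: 0.0
[-0.61606743  0.26827942  0.31270164]
```

View pics/w3.png

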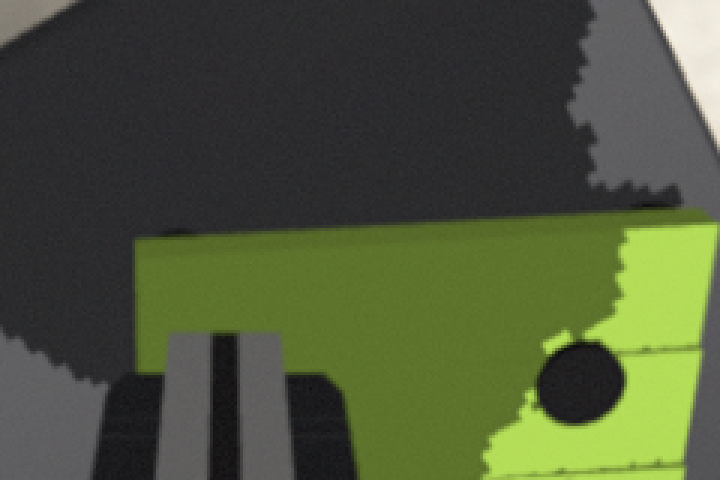

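```bash
python3 - <<'E'
from h import *
T1=np.load("T1.npy"); T=tool()
from scipy.optimize import least_squares
T2=T.copy(); T2[2,3]=.0603
def f(z,both):
    pass
obs=[("wrist",T1,(301,212)),("wrist",T2,(240+137/3,180+224/3)),("wrist",T,(240+136/3,180+239/3)),("top",None,(440+255/6-.4,200+63/6-.4))]
for s in ([0,1,2],[0,2,3],[1,2],[2,3]):
    r=least_squares(lambda P:np.concatenate([w2pix(obs[i][0],P,obs[i][1])[0]-obs[i][2] for i in s]),[.58,-.3,.05],x_scale=.01)
    print(s,r.x.round(4),r.fun.round(1))
print(w2pix("wrist",[T[:3,3]+T[:3,2]*.022+T[:3,0]*.011, T[:3,3]+T[:3,2]*.0+T[:3,0]*.011],T), T.round(3))
print(pix2w("top",[[485,200],[505,200],[490,240]],[.025]*3))
E
```

```text
[0, 1, 2] [ 0.582  -0.3012  0.0475] [ 0.3  0.1  0.2 -0.1 -0.4  0. ]
[0, 2, 3] [ 0.5821 -0.3014  0.048 ] [ 0.4 -0.  -0.3  0.  -0.1 -0. ]
[1, 2] [ 0.5793 -0.2991  0.0389] [ 0.3  0.  -0.3 -0. ]
[2, 3] [ 0.5822 -0.3016  0.0482] [ 0.  0. -0. -0.]
[[314.95242494 250.75470993]
 [314.99767571 270.338804  ]] [[ 0.873 -0.488 -0.     0.565]
 [-0.488 -0.873  0.    -0.306]
 [-0.    -0.    -1.     0.054]
 [ 0.     0.     0.     1.   ]]
[[ 0.60630455 -0.31471003  0.025     ]
 [ 0.60594835 -0.35565611  0.025     ]
 [ 0.5235195  -0.32223693  0.025     ]]
```

Triangulation puts the corner still at rest (z≈0.048), so the tips haven't reached it. In the image they end at row 290, well behind where 22 mm ahead of the TCP would put them. I'll keep going down in small steps, watching the force.

```bash
python3 -m pendant '[[0,0,0.1,0],[0,0,0.2,0],[0,0,0.2,0],[0,0,0.2,0]]' 0; python3 -m pendant '[[0,0,0.1,0],[0,0,0.2,0],[0,0,0.2,0],[0,0,0.2,0]]' 0
python3 - <<'E'
from h import *
T=tool();im=imaging.camera("wrist"); cv2.imwrite("pics/w4.png",im[180:340,240:480,::-1].repeat(3,0).repeat(3,1))
g=im.astype(int); col=g[:,292]; print([ (r,tuple(col[r])) for r in range(255,280,3)])
print(w2pix("wrist",[.5821,-.3014,.048],T), w2pix("wrist",[.5821,-.3014,.038],T))
im=imaging.camera("scene"); cv2.imwrite("pics/s4.png",cv2.resize(im[100:300,100:320,::-1],None,fx=3,fy=3,interpolation=cv2.INTER_CUBIC))
E
```

```text
time_s: 4.5
eef_pos: [0.5648, -0.3056, 0.0523]
eef_rot: [-0.0, 0.968, -0.252, -0.0]
wrist_force: [-0.7, -0.4, -0.1]
opening: -0.002
grasp_force: 0.0
time_s: 4.83
eef_pos: [0.5648, -0.3056, 0.0504]
eef_rot: [-0.0, 0.968, -0.252, -0.0]
wrist_force: [0.1, 0.1, -0.5]
opening: -0.001
grasp_force: 0.0
[(255, (np.int64(42), np.int64(43), np.int64(45))), (258, (np.int64(43), np.int64(41), np.int64(45))), (261, (np.int64(34), np.int64(35), np.int64(36))), (264, (np.int64(86), np.int64(105), np.int64(41))), (267, (np.int64(87), np.int64(106), np.int64(40))), (270, (np.int64(91), np.int64(114), np.int64(42))), (273, (np.int64(93), np.int64(115), np.int64(43))), (276, (np.int64(94), np.int64(116), np.int64(45))), (279, (np.int64(92), np.int64(114), np.int64(43)))]
[[284.45937736 263.40198093]] [[286.04638981 254.38033375]]
```

View pics/s4.png

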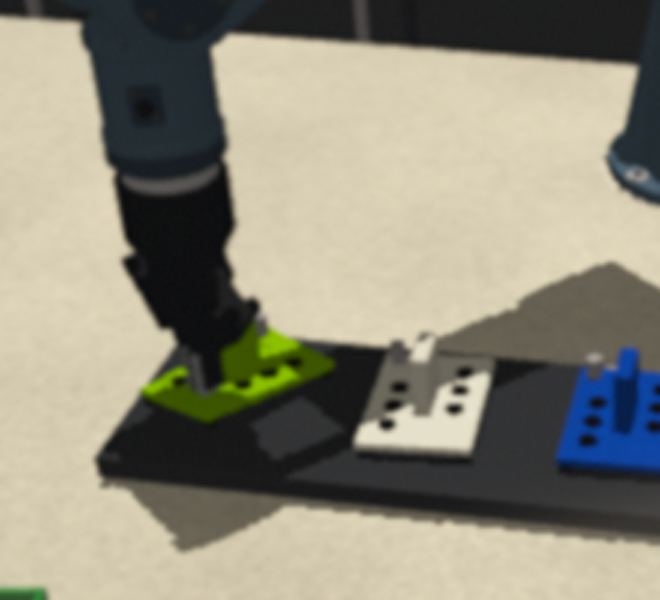

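```bash
python3 - <<'E'
from h import *
T=tool(); c=lambda P:((w2pix("scene",P)-[100,100])*3).round(0).tolist()
p=lambda x,y,z:T[:3,3]+T[:3,:3]@np.array([x,y,z])
print("tcp,tip22,body",c([p(0,0,0),p(0,0,.022),p(0,0,-.051),p(.011,0,.022),p(.011,0,0)]))
Rz=R.from_euler("z",-29.2,degrees=True).as_matrix(); up=np.array([0,0,1])*np.cos(.105)-np.sin(.105)*(Rz@np.array([.55,.83,0]))
m=np.array([.5085,-.3075,.04225]); h=m+.048*up
print("handle top ends",h,h+Rz@[.02,0,0],c([h,h+Rz@[.02,0,0],h-Rz@[.02,0,0]]))
i=cv2.imread("pics/w4.png"); 
a=cv2.imread("pics/s4.png")[290:440,120:340]; cv2.imwrite("pics/s4c.png",cv2.resize(a,None,fx=3,fy=3))
E
```

```text
tcp,tip22,body [[209.0, 401.0], [213.0, 426.0], [199.0, 342.0], [201.0, 432.0], [197.0, 408.0]]
handle top ends [ 0.50404764 -0.30979504  0.08998564] [ 0.52150608 -0.31955223  0.08998564] [[228.0, 312.0], [207.0, 323.0], [249.0, 301.0]]
```

View pics/s4c.png

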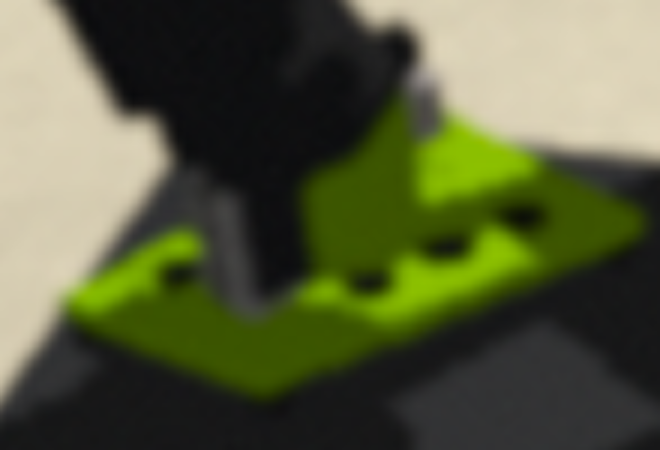

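```bash
python3 - <<'E'
from h import *
from scipy.optimize import least_squares
T=tool()
r=least_squares(lambda P:np.concatenate([w2pix("wrist",P,T)[0]-(315,290.7),w2pix("scene",P)[0]-(100+206/3,100+395/3)]),[.56,-.3,.05],x_scale=.01)
print(r.x.round(4),r.fun.round(1),(T[:3,:3].T@(r.x-T[:3,3])*1000).round(1),ctrl.get_obs()["opening"])
E
```

```text
[ 0.5692 -0.3081  0.0562] [-0.1  0.2 -1.1  0.9] [ 4.8 -0.  -5.7] 0.0005035699516665238
```

Seen from both cameras, the shut tips end at about TCP height, roughly 6 mm above the plate. I'll shift 4–5 mm outward to get more room beside the handle, then continue down in small guarded steps.

```bash
python3 -m pendant '[[0.4,-0.5,0,0],[0.4,-0.5,0.1,0],[0.4,-0.5,0.2,0],[0.4,-0.5,0.3,0],[0.4,-0.5,0.4,0],[0.4,-0.5,0.4,0],[0.4,-0.5,0.4,0]]' 0|sed -n '2p;4p'; python3 -m pendant '[[0,0,0.1,0],[0,0,0.2,0],[0,0,0.2,0],[0,0,0.2,0]]' 0|sed -n '2p;4p'
python3 - <<'E'
from h import *
T=tool();im=imaging.camera("wrist").astype(int); col=im[:,290]; print([r for r in range(230,300) if col[r,1]-col[r,2]>35][:1], im[290:293,290])
print(w2pix("wrist",[.5821,-.3014,.048],T), w2pix("wrist",[.5821,-.3014,.038],T))
E
```

```text
eef_pos: [0.5707, -0.3033, 0.0463]
wrist_force: [0.1, 0.2, 0.5]
eef_pos: [0.5708, -0.3033, 0.0444]
wrist_force: [0.4, 0.3, -0.1]
[] [[45 46 46]
 [43 43 45]
 [44 42 44]]
[[296.44776489 278.82158181]] [[297.42510391 268.74786517]]
```

```bash
cat > e.py <<'E'
from h import *
T=tool();im=imaging.camera("wrist").astype(int)
for c in (305,320,400): print(c,[r for r in range(220,300) if im[r,c,1]-im[r,c,2]>35][:1],end=" ")
print(w2pix("wrist",[.5821,-.3014,.048],T), w2pix("wrist",[.5821,-.3014,.038],T),ctrl.get_obs()["wrist_force"].round(1))
E
python3 e.py
python3 -m pendant '[[0,0,0.1,0],[0,0,0.2,0],[0,0,0.2,0],[0,0,0.2,0]]' 0|sed -n '2p;4p';python3 e.py; python3 -m pendant '[[0,0,0.1,0],[0,0,0.2,0],[0,0,0.2,0],[0,0,0.2,0]]' 0|sed -n '2p;4p'; python3 e.py
```

```text
305 [278] 320 [277] 400 [272] [[296.48778671 278.92616228]] [[297.46264266 268.85567418]] [ 1.1 -0.6 -0.1]
eef_pos: [0.5708, -0.3033, 0.0423]
wrist_force: [0.4, -0.6, 0.5]
305 [280] 320 [279] 400 [274] [[296.28963235 281.01742398]] [[297.28717842 270.71078856]] [ 0.2 -1.4 -0.2]
eef_pos: [0.5708, -0.3032, 0.0403]
wrist_force: [-0.4, 1.0, -0.1]
305 [282] 320 [281] 400 [276] [[296.15631553 283.19786619]] [[297.17099195 272.65881882]] [ 0.3 -0.4 -0.4]
```

```bash
for i in 1 2; do python3 -m pendant '[[0,0,0.1,0],[0,0,0.2,0],[0,0,0.2,0],[0,0,0.2,0]]' 0|sed -n '2p;4p';python3 e.py; done
```

```text
eef_pos: [0.5709, -0.3033, 0.0385]
wrist_force: [0.3, -0.1, -0.8]
305 [284] 320 [283] 400 [278] [[295.9074587  285.68856703]] [[296.94491657 274.91323434]] [-0.3  0.2  0.7]
eef_pos: [0.5708, -0.3033, 0.0364]
wrist_force: [0.0, 0.0, 0.9]
305 [283] 320 [283] 400 [279] [[295.69465212 287.85208801]] [[296.75613008 276.82588378]] [ 0.1 -0.4 -0.3]
```

The plate edge has stopped tracking the fixed-corner prediction, so the corner is now being pushed down. I'll continue until the force rises.

```bash
for i in 1 2 3; do python3 -m pendant '[[0,0,0.1,0],[0,0,0.2,0],[0,0,0.2,0],[0,0,0.2,0]]' 0|sed -n '2p;4p';python3 e.py; done
```

```text
eef_pos: [0.5708, -0.3033, 0.0344]
wrist_force: [0.2, 0.3, 0.3]
305 [283] 320 [282] 400 [279] [[295.34505866 290.16962234]] [[296.4367912  278.88322917]] [-1. -1. -0.]
eef_pos: [0.5708, -0.3033, 0.0324]
wrist_force: [-0.3, 0.1, 0.5]
305 [282] 320 [282] 400 [280] [[295.19846973 292.59537645]] [[296.31205024 281.04132453]] [-0.  -0.5 -0.2]
eef_pos: [0.5708, -0.3033, 0.0304]
wrist_force: [0.1, 0.8, 0.6]
305 [281] 320 [281] 400 [280] [[294.90250524 295.04996056]] [[296.04511366 283.22140007]] [ 0.  -0.5  0.3]
```

```bash
for i in 1 2; do python3 -m pendant '[[0,0,0.1,0],[0,0,0.1,0],[0,0,0.1,0]]' 0|sed -n '2p;4p';python3 e.py; done
python3 - <<'E'
from h import *
a=imaging.camera("scene")[150:260,110:230,::-1]; b=imaging.camera("wrist")[170:370,210:440,::-1]
b=cv2.resize(b,None,fx=2,fy=2); a=cv2.resize(a,(b.shape[1]*400//460,400),interpolation=cv2.INTER_CUBIC)
cv2.imwrite("pics/sw.png",cv2.resize(np.hstack([a,b]),(800,372)))
E
```

```text
eef_pos: [0.5708, -0.3033, 0.0294]
wrist_force: [0.9, -1.1, -0.8]
305 [281] 320 [281] 400 [281] [[294.78312439 296.42968456]] [[295.93869314 284.46339987]] [-0.  -0.2 -0.2]
eef_pos: [0.5708, -0.3033, 0.0284]
wrist_force: [-0.0, -0.7, -0.1]
305 [281] 320 [281] 400 [281] [[294.71312041 297.69048487]] [[295.87954344 285.57734969]] [1.3 0.4 0.1]
```

View pics/sw.png

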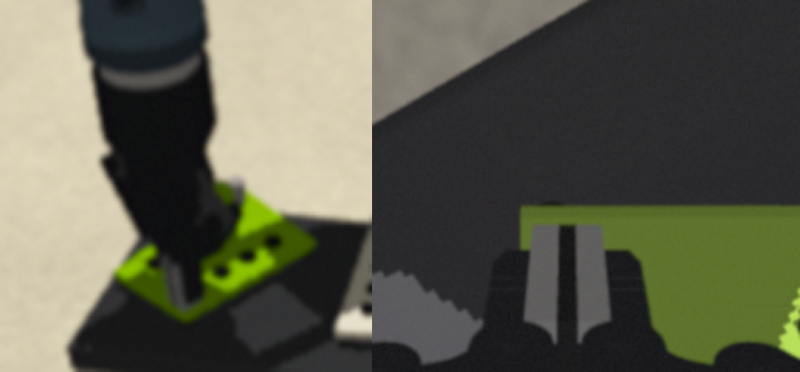

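The fingertips bear on the plate beside its corner, clear of the handle, and the plate's edge now lies level, so it is nearly home. I'll press until the force rises.

```bash
for i in 1 2 3; do python3 -m pendant '[[0,0,0.1,0],[0,0,0.1,0],[0,0,0.1,0]]' 0|sed -n '2p;4p';python3 e.py; done
```

```text
eef_pos: [0.5708, -0.3033, 0.0274]
wrist_force: [0.3, 0.1, 1.2]
305 [280] 320 [281] 400 [281] [[294.52444828 298.96410737]] [[295.70834139 286.70526745]] [ 0.1  0.5 -0.1]
eef_pos: [0.571, -0.3033, 0.0266]
wrist_force: [0.7, 0.4, 0.2]
305 [280] 320 [281] 400 [281] [[294.57438194 300.42736544]] [[295.76133017 288.03195517]] [ 0.4  0.3 -0.1]
eef_pos: [0.5711, -0.3034, 0.0262]
wrist_force: [-0.8, 1.3, 5.9]
305 [280] 320 [281] 400 [282] [[294.64323084 301.28256191]] [[295.82676787 288.82017267]] [-0.1  0.2  5.4]
```

The force has risen to 5.9 N, so the corner is home. I'll hold briefly, then let go.

```bash
python3 -m pendant '[[0,0,0,0],[0,0,0,0],[0,0,0,0],[0,0,-0.5,0],[0,0,-1,0],[0,0,-1.5,0],[0,0,-2.5,0],[0,0,-4,0],[0,0,-6,0],[0,0,-8,0],[0,0,-10,0],[0,0,-10,0]]' 0
python3 - <<'E'
from h import *
T=tool(); T0=np.eye(4)
for px in ([315,290.7],[296,290.7],[334,290.7]): print((pix2w("wrist",px,-.0115,T0)*1000).round(1))
top=imaging.camera("top"); cv2.imwrite("pics/top5.png",top[:,:,::-1])
im=imaging.camera("wrist"); cv2.imwrite("pics/w5.png",im[:,:,::-1]); np.save("T5.npy",T)
im=im.astype(int)
for c in (305,320,350,400): print(c,[r for r in range(100,300) if im[r,c,1]-im[r,c,2]>35][:1],end=" ")
print(w2pix("wrist",[[.5821,-.3014,.048],[.5821,-.3014,.035],[.5403,-.373,.042]],T))
E
```

```text
time_s: 11.23
eef_pos: [0.5734, -0.3052, 0.1314]
eef_rot: [0.002, 0.968, -0.252, 0.004]
wrist_force: [-0.2, -0.1, 1.4]
opening: 0.002
grasp_force: 0.0
[[  7.7  -0.  -11.5]]
[[  7.7  -7.1 -11.5]]
[[  7.7   7.  -11.5]]
305 [223] 320 [222] 350 [221] 400 [219] [[301.63426025 223.44160227]
 [302.21908713 217.45491032]
 [439.64479456 222.98852863]]
```

```bash
python3 -m pendant '[[-2,1.3,0,0],[-4,2.6,0,0],[-5.4,3.7,0,0],[-5.4,3.7,1,0],[-5.4,3.7,2,0],[-5.4,3.7,2,0],[-5.4,3.7,2,0],[-5.4,3.7,2,0],[-5.4,3.7,2,0]]' 1
python3 - <<'E'
from h import *
T=tool(); g=np.array([.5058,-.3089,.040]); print((T[:3,:3].T@(g-T[:3,3])*100).round(2))
im=imaging.camera("wrist"); cv2.imwrite("pics/w6.png",im[:,:,::-1]); np.save("T6.npy",T)
Rz=R.from_euler("z",-29.2,degrees=True).as_matrix(); up=np.array([0,0,1])*np.cos(.105)-np.sin(.105)*(Rz@np.array([.55,.83,0]))
m=np.array([.5085,-.3075,.04225])
print(w2pix("wrist",[m+Rz@[.06,.042,.009],m+Rz@[.06,-.042,0],m+.048*up+Rz@[.02,.007,0],m+.048*up+Rz@[.02,-.007,0]],T))
i=im.astype(int); L=(i[:,:,1]-i[:,:,2]>35); r,c=np.nonzero(L); print(c.min(),r[c==c.min()],c.max(),r.min(),c[r==r.min()])
E
```

```text
time_s: 12.08
eef_pos: [0.5063, -0.3092, 0.1055]
eef_rot: [0.0, 0.968, -0.252, 0.0]
wrist_force: [-0.1, -0.1, -0.4]
opening: 0.999
grasp_force: 0.0
[-0.06  0.    6.55]
[[222.72399894 129.97775695]
 [393.41141807 128.3594733 ]
 [302.31326636 239.90871192]
 [335.45308851 239.89440055]]
226 [128 129 130 131 132 133 134 135 136 137 138 139 140 141 142 143 144 145
 146 147 148 149 150 151 152 153] 392 127 [279 280 281 282 283 284 285 286 287 288 289 290 291 292 293 294 295 296
 297 298 299 300 301 302 303 304 305 306 307 308 309 310 311 312 313 314
 315 316 317 318 319 320 321 322 323 324 325 326 327 328 329 330 331 332
 333 334 335 336 337 338 339 340 341 342 343 344 345 346 347 348 349 350
 351 352 353 354 355 356 357 358 359 360 361 362 363 364 365 366 367 368
 369 370 371 372 373 374 375 376 377 378 379 380 381 382 383 384 385 386
 387 388 389]
```

The plate edges land within about 3 px of prediction, so the carrier stands where it was. I'll descend over the handle and close.

```bash
python3 -m pendant '[[0,0,1.5,0],[0,0,3,0],[0,0,4.5,0],[0,0,5.2,0],[0,0,5.7,0],[0,0,6.1,0],[0,0,6.5,0],[0,0,6.5,0],[0,0,6.5,0]]' 1 && python3 -m pendant '[[0,0,0,0],[0,0,0,0],[0,0,0,0],[0,0,0,0],[0,0,0,0],[0,0,0,0],[0,0,0,0],[0,0,0,0],[0,0,0,0]]' 0
```

```text
time_s: 12.88
eef_pos: [0.5059, -0.3094, 0.0409]
eef_rot: [0.0, 0.968, -0.252, 0.0]
wrist_force: [0.7, 0.3, 0.1]
opening: 0.992
grasp_force: 0.0
time_s: 13.63
eef_pos: [0.506, -0.3094, 0.0408]
eef_rot: [0.0, 0.968, -0.252, 0.0]
wrist_force: [1.8, -0.2, 2.7]
opening: 0.156
grasp_force: 61.2
```

```bash
python3 -m pendant '[[0,0,-0.5,0],[0,0,-1,0],[0,0,-2,0],[0,0,-4,0],[0,0,-6,0],[0,0,-8,0],[0,0,-10,0],[0,0,-12,0],[0,0,-13,0],[0,0,-13,0],[0,0,-13,0]]' 0
python3 - <<'E'
from h import *
T=tool(); g=np.array([.462,.306,T[2,3]]); print((T[:3,:3].T@(g-T[:3,3])*100).round(2),ctrl.get_obs()["q"].round(2))
E
```

```text
time_s: 14.55
eef_pos: [0.5057, -0.3093, 0.1707]
eef_rot: [0.0, 0.968, -0.252, 0.0]
wrist_force: [-0.0, 0.1, -2.2]
opening: 0.157
grasp_force: 60.7
[-3.386e+01 -5.157e+01 -4.000e-02] [-0.75  0.26  1.61 -0.    1.27  1.33]
```

```bash
python3 -m pendant '[[-0.6,-0.9,0,0],[-1.9,-2.8,0,0],[-3.5,-5.3,0,0],[-5.2,-7.9,0,0],[-6.9,-10.5,0,0],[-8.6,-13.1,0,0],[-10.3,-15.7,0,0],[-12,-18.3,0,0],[-13.7,-20.9,0,0],[-15.4,-23.5,0,0],[-17,-25.9,0,0],[-18.6,-28.3,0,0]]' 0 && python3 -m pendant '[[-1.7,-2.6,0,0],[-3.4,-5.2,0,0],[-5.1,-7.8,0,0],[-6.8,-10.4,0,0],[-8.5,-13,0,0],[-10.2,-15.6,0,0],[-11.9,-18.2,0,0],[-13.5,-20.5,0,0],[-14.6,-22.3,0,0],[-15.2,-23.2,0,0],[-15.3,-23.3,0,0],[-15.3,-23.3,0,0]]' 0
python3 - <<'E'
from h import *
T=tool(); g=np.array([.462,.306,T[2,3]]); print((T[:3,:3].T@(g-T[:3,3])*100).round(2),ctrl.get_obs()["q"].round(2))
a=imaging.camera("scene"); w=imaging.camera("wrist"); cv2.imwrite("pics/mid.png",cv2.resize(np.hstack([a,w])[:,:,::-1],(800,300),interpolation=cv2.INTER_AREA))
E
```

```text
time_s: 15.55
eef_pos: [0.4795, 0.0308, 0.1688]
eef_rot: [0.0, 0.968, -0.252, -0.002]
wrist_force: [0.7, -0.6, -2.4]
opening: 0.156
grasp_force: 60.6
time_s: 16.55
eef_pos: [0.4606, 0.3064, 0.1693]
eef_rot: [0.001, 0.968, -0.252, -0.001]
wrist_force: [-0.3, -0.9, -1.9]
opening: 0.153
grasp_force: 60.6
[ 0.14 -0.03 -0.  ] [ 0.37  0.18  1.71 -0.    1.25  2.45]
```

```bash
python3 -m pendant '[[0,0,2,0],[0,0,4.5,0],[0,0,7,0],[0,0,9.5,0],[0,0,11.5,0],[0,0,12.8,0],[0,0,13.6,0],[0,0,14,0],[0,0,14,0],[0,0,14,0]]' 0; for i in 1 2; do python3 -m pendant '[[0,0,0.1,0],[0,0,0.2,0],[0,0,0.3,0],[0,0,0.3,0],[0,0,0.3,0]]' 0|sed -n '2p;4p'; done
```

```text
time_s: 17.48
eef_pos: [0.4625, 0.3064, 0.0312]
eef_rot: [-0.0, 0.968, -0.253, 0.0]
wrist_force: [0.9, 1.1, -1.5]
opening: 0.152
grasp_force: 60.3
eef_pos: [0.4618, 0.3067, 0.0277]
wrist_force: [-0.1, -0.1, -2.0]
eef_pos: [0.4617, 0.3066, 0.0243]
wrist_force: [0.3, -0.4, -1.7]
```

```bash
for i in 1 2 3; do python3 -m pendant '[[0,0,0.1,0],[0,0,0.15,0],[0,0,0.15,0],[0,0,0.15,0]]' 0|sed -n '2p;4p'; done
```

```text
eef_pos: [0.4618, 0.3066, 0.0229]
wrist_force: [-0.5, 0.5, -2.9]
eef_pos: [0.4618, 0.3066, 0.0215]
wrist_force: [0.1, -0.1, -2.2]
eef_pos: [0.4621, 0.3066, 0.0207]
wrist_force: [-1.5, -2.7, 5.4]
```

The wrist force has gone from −2.2 to +5.4 N, so lime is on the tray floor. I'll open and retreat.

```bash
python3 -m pendant '[[0,0,0,0],[0,0,0,0],[0,0,0,0],[0,0,0,0],[0,0,0,0],[0,0,0,0],[0,0,-2,0],[0,0,-5,0],[0,0,-8,0],[0,0,-11,0],[0,0,-14,0],[0,0,-17,0]]' 1
python3 -m pendant '[[-3,0,-2,0],[-6,0,-4,0],[-9,0,-5,0],[-12,0,-5,0],[-15,0,-5,0],[-16,0,-5,0],[-16,0,-5,0]]' 1
python3 - <<'E'
from h import *
a=imaging.camera("scene")[150:330,120:560]; t=imaging.camera("top")[170:350,110:540]
cv2.imwrite("pics/end.png",cv2.resize(np.vstack([a[:,:430],t])[:,:,::-1],(700,586),interpolation=cv2.INTER_CUBIC))
E
```

```text
time_s: 20.32
eef_pos: [0.4615, 0.3065, 0.1914]
eef_rot: [-0.0, 0.968, -0.252, -0.0]
wrist_force: [0.6, 0.9, 0.2]
opening: 1.002
grasp_force: 0.0
time_s: 20.9
eef_pos: [0.3202, 0.3857, 0.2401]
eef_rot: [-0.0, 0.968, -0.251, -0.0]
wrist_force: [-0.1, -0.6, 0.6]
opening: 0.996
grasp_force: 0.0
```

View pics/end.png

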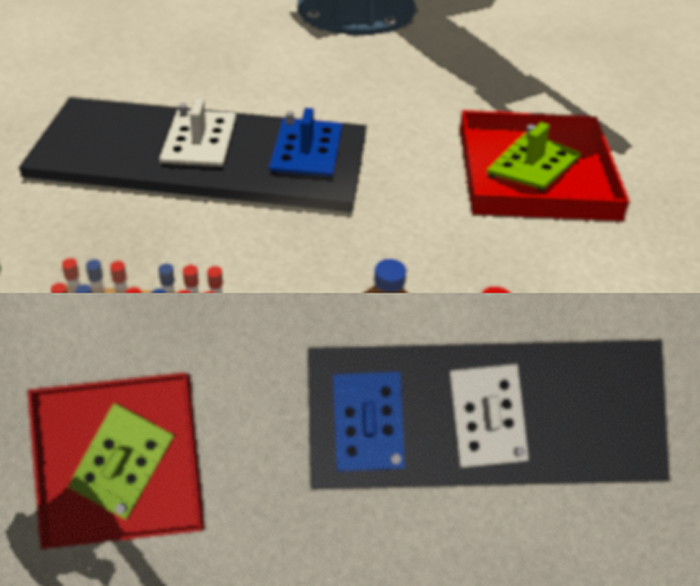

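The final pictures show lime standing on its feet near the middle of the red tray, at (122,460) in the lower view. Blue and white are where they were on the plate, and the robot is clear of everything.

```bash
python3 -c "
from bench import workorder; print(workorder.hand_in())"
```

```text
the job is handed in; nothing more can be done
None
```

I pressed the lime carrier's raised corner down to the check plate and it rocked back when released; I then set the carrier on its feet near the middle of the red tray, left blue and white in place, and handed the job in at about 21 s (no verdict was returned).

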